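Lid the battery-cell box and hold it up level

ROBOT

A 7-joint arm with a two-finger parallel gripper is mounted at the origin on the work surface. World frame = base frame: x ahead of the robot, y to its left, z up, the work surface at z = 0. Lengths are in m, angles in rad, forces in N, time in s.
With the tool pointing down it reaches from about 0.425 to 0.925 m from the base axis. Payload 6.8 kg.
Tool frame: the origin (TCP) lies midway between the tips of the shut fingers; the grasp point (between the pads) lies 19 mm behind it (bot.pinch_z is the distance from the TCP to the grasp point, in m); z points along the fingers, y is the line along which they close (so a half turn about z gives the same grasp; the last joint's range is limited). The gripper opens to 85 mm and grips with 20 to 120 N. Pads are 22 mm wide; open, the fingers measure 114 mm over their backs; the gripper's body (76 mm by 85 mm) begins 54 mm behind the grasp point. The pads swing forward as they close: fully open they stand 13 mm farther back than shut.
Start: joints at [1.097, 0.477, 0.022, 1.555, -0.011, 1.109, -0.083], TCP at [0.241, -0.63, 0.231] pointing down, gripper open.
Joint ranges: [-2.96, 2.96], [-0.34, 2.1], [-1.41, 1.46], [0.24, 2.44], [-1.37, 4.51], [0.17, 1.92], [-2.96, 2.96]. Speed limits (rad/s): [2.39, 2.39, 3.14, 3.14, 3.14, 3.14, 3.14].

INTERFACE

Orientations are given as a unit quaternion [w, x, y, z].
In Python, from station import bot, imaging gives the robot as it stands. The module is installed in compiled form; this text tells all that it offers.
- The arm moves only by the tool carry_out, never from a script. Its argument "targets" is a list of rows, each a list of 5 numbers: the shift along the tool's x, y, z in cm, then the turn about the tool's z in degrees, then the opening, from -1 (shut) to 1 (fully open). In form: [[x, y, z, yaw, gripper], ...]. A call has 1 to 12 rows; each row shifts and turns the commanded pose from where the row before left it, along the tool's axes as they then stand; what a row does not reach is not made up. A row lasts 1/10 s, in which the tool goes at most 50 mm and 8.59 degrees, less where a joint would pass 70% of its speed; a pose out of reach is approached as far as the arm can. A call is refused whole if a number of a shift passes 5 or a number of a turn 8.59, either way. A call with a gripper value outside its range is refused whole. The fingers move at their own pace and stop on an object; "force" is the grip in N (left out, the last holds). Time passes only in rows, so rows that do not move let the fingers close. It gives the time, the measured TCP pose, the force, the opening and the grip force at its end, in the units of the state.
- bot.get_obs(): the state, without advancing time (a new reading comes with each control period).
- imaging.read_camera(name): name is "scene" or "top"; returns the picture (480x640x3 uint8, red, green, blue); there is no depth.
- imaging.calibration(name): a dict with "fx", "fy", "cx", "cy" (pixels), "k1" (the pictures are not rectified: a ray, as slopes to the right and down, at radius r is drawn at 1 + k1 r^2 times it, then the intrinsics apply), "extrinsics" (4x4, takes a point from world to camera coordinates). Camera axes: x right, y up, looking along -z (the intrinsics and any distortion apply to the point x, -y, -z); pixel columns grow to the right and rows downward; lengths in m; the calibration is good to about 2 mm. A picture is of the moment at which its call begins. calibration takes no time and is no camera call.
- bot.hand_in(): hands the job in; it is judged then, once.
The state is a dict: "t": time; "q": joint angles; "joint_vel": joint speeds; "joint_torque": joint torques, N m; "eef_pos": TCP position; "tool_rot": TCP orientation; "contact_force": force on the tool from outside, world axes, zero at the start; "torque": the same for the moment, N m; "gripper_width": opening from 0.0 (shut) to 1.0 (fully open); "grasp_force": force on a finger pad.
Only numpy, scipy, OpenCV 4.12 (cv2) and the standard library are available. Lean on these libraries where they do the work, as an engineer would, in place of code of your own. Each camera call takes 0.05 s, during which the arm holds its last target. There are 200 camera calls.

TASK

The grey box of blue battery cells stands packed on its board: put the yellow lid on it, fully seated and let go, then take the box itself by its sides and lift it straight up, at least 10 cm clear of the board, keeping it upright. Finish while still holding it there above the board, level and still, with the lid on; do not put it down or let go, and leave the other things on the bench where they are.

Things in the scene. Friction and masses are not known exactly. Their poses are not given: they have to be found in the camera images.
- cell_box: Loose grey plastic box, open on top, packed with eight upright blue cells (fixed in it, tops 8 mm below the rim); 96 x 54 x 78 mm (x, y, z), about 0.5 kg, walls 5 mm, mouth 86 x 44 mm. Origin: centre of its underside; x along its long side, z up. It stands on the board. Its plain flat long sides, 54 mm apart, can be gripped across y below the rim.
- lid: Loose yellow lid, 70 g, right way up on the bench. Origin: centre of its underside. Plug 6 mm high (81 x 39 mm, lower 3 mm only 76 x 34), plate 95 x 53 mm from 6 to 12 mm, black grip bar on top. x along its long side; fits either way round. Seated: plug inside the mouth, plate on the rim, origin 72 mm above the box's origin. No latch: it stays on by its weight.
- lid_grip (a point): Centre of the lid's black grip bar, 20 mm above the lid's origin; bar 44 mm long (lid's x) x 14 mm wide (lid's y) x 16 mm high, standing on the plate. With the lid seated the bar's top is 100 mm above the box's underside.
- board: Fixed low work board, green with a brown hardboard top, 200 x 150 mm (x, y), 25 mm high. Origin: centre of its underside, on the bench; z up.
- cell_a: Single loose blue cell, 18 mm diameter, 65 mm high, standing on the board near one end of the box, at least 30 mm from it. Origin: centre of its underside. Leave alone.
- cell_b: Single loose blue cell, 18 mm diameter, 65 mm high, standing on the bench. Origin: centre of its underside. Leave alone.
- spool: Loose flat spool of metal strip, 80 mm diameter, 18 mm high, black flanges, lying on the bench. Origin: centre of its underside. Leave alone.
- screwdriver: Loose screwdriver lying on the bench along its x. Leave alone.
- multimeter: Loose orange and black hand multimeter, 150 x 75 x 44 mm, lying on the bench. Origin: centre of its underside. Leave alone.
Things that resemble listed ones, but are neither listed nor needed, are in the scene too. There is more than one size of the lid; the one meant has the size given above.

How it is judged:
By the outcome, as a careful person would: the job done as asked, in the order asked, and still so for the second after the job is handed in, while the arm keeps its last pose, push and grip.
It also fails if it takes over 48 s, if anything falls off the work surface, if the arm or the gripper's body presses on something with over 40 N, if the wrist force passes 120 N, or if a joint passes its speed limit or range.

## Working session

There is one attempt and no reset: what is moved stays moved. The work goes in short steps, Python scripts to look and compute and a tool call to move; the robot and the scene stay as the last step left them, time stands still between calls to the robot, and variables do not carry over. Pictures are saved under pics/ and viewed, at most 10 in all, crops included, and the job is handed in when it is done.

Besides the shell and the picture viewer there is one more tool, called in YAML: its name, and indented under it one key for each argument. carry_out: Moves the arm, as the interface text tells. Its arguments: {"type":"object","properties":{"targets":{"type":"array"},"force":{"type":"number"}},"required":["targets"]}

```bash
mkdir -p pics; cat > h.py <<'E'
import numpy as np, cv2
from station import bot, imaging
def snap(n,f):
    im=imaging.read_camera(n); cv2.imwrite(f'pics/{f}.png',im[:,:,::-1]); return im
def ray(n,u,v):
    c=imaging.calibration(n); E=np.array(c['extrinsics'])
    p=np.array([(u-c['cx'])/c['fx'],(v-c['cy'])/c['fy']]); s=p.copy()
    for _ in range(20): s=p/(1+c['k1']*(s@s))
    d=E[:3,:3].T@np.array([s[0],-s[1],-1.]); o=-E[:3,:3].T@E[:3,3]
    return o,d/np.linalg.norm(d)
def atz(n,u,v,z):
    o,d=ray(n,u,v); return o+d*(z-o[2])/d[2]
def proj(n,P):
    c=imaging.calibration(n); E=np.array(c['extrinsics'])
    q=E[:3,:3]@np.array(P)+E[:3,3]; s=np.array([q[0],-q[1]])/-q[2]; s=s*(1+c['k1']*(s@s))
    return np.array([c['fx']*s[0]+c['cx'],c['fy']*s[1]+c['cy']])
def tri(a,ua,b,ub):
    o1,d1=ray(a,*ua);o2,d2=ray(b,*ub)
    t=np.linalg.lstsq(np.c_[d1,-d2],o2-o1,rcond=None)[0]
    p,q=o1+t[0]*d1,o2+t[1]*d2; return (p+q)/2,np.linalg.norm(p-q)
E
python3 - <<'E'
from h import *
np.set_printoptions(precision=4,suppress=True)
for n in('scene','top'):
    snap(n,n+'0'); c=imaging.calibration(n); print(n,c)
o=bot.get_obs(); print(o['eef_pos'],o['tool_rot'],o['contact_force'],bot.pinch_z)
E
```

```text
scene {'fx': 554.8083290252558, 'fy': 554.8083290252558, 'cx': 319.87018746132367, 'cy': 238.4113427077622, 'k1': -0.10953876237371847, 'extrinsics': array([[ 0.7521,  0.659 ,  0.0051, -0.497 ],
       [-0.3705,  0.4165,  0.8302,  0.1616],
       [ 0.545 , -0.6263,  0.5574, -1.2481],
       [ 0.    ,  0.    ,  0.    ,  1.    ]])}
top {'fx': 579.6358940659217, 'fy': 579.6358940659217, 'cx': 318.81219754398035, 'cy': 232.03504324709775, 'k1': 0.016527415660457904, 'extrinsics': array([[-0.0273, -0.9996, -0.0037,  0.0713],
       [ 0.9789, -0.0275,  0.2024, -0.6273],
       [-0.2024,  0.0019,  0.9793, -1.1393],
       [ 0.    ,  0.    ,  0.    ,  1.    ]])}
[ 0.2412 -0.6298  0.2304] [-0.0008  0.9833  0.1819 -0.0002] [ 0.9081 -0.6269 -0.2938] 0.0187
```

View pics/scene0.png

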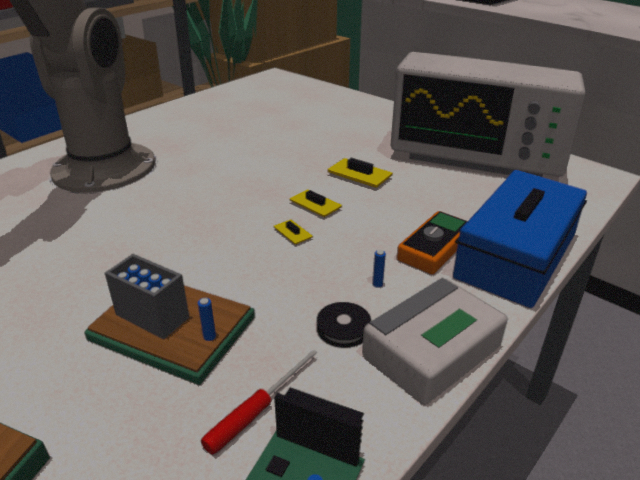

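View pics/top0.png

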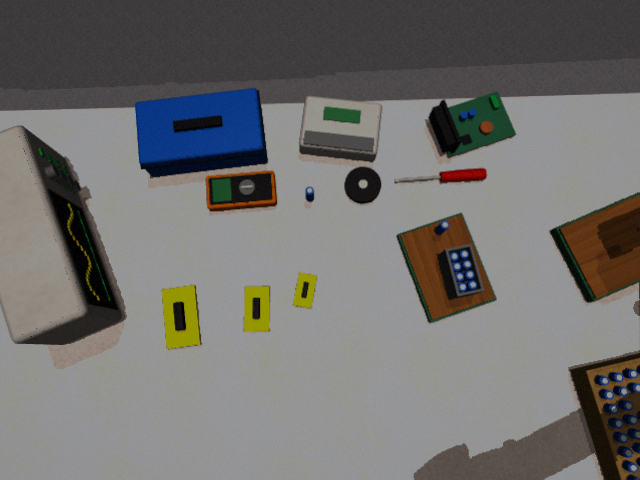

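The scene view shows three yellow lids at about (360,172), (316,203) and (293,232), and the box at (148,295). The top view shows the lids at (181,317), (257,308) and (305,290), the box at (460,270) and cell_a at (442,228). I'll enlarge these areas next.

```bash
python3 - <<'E'
import cv2, numpy as np
def cr(f,x,y,w,h,s): return cv2.resize(cv2.imread(f'pics/{f}0.png')[y:y+h,x:x+w],None,fx=s,fy=s,interpolation=cv2.INTER_CUBIC)
cv2.imwrite('pics/lids.png',np.hstack([cr('top',235,270,80,80,5),cr('scene',270,160,80,80,5)]))
cv2.imwrite('pics/box.png',np.hstack([cr('top',395,205,100,120,4),cr('scene',85,245,100,120,4)]))
E
```

```text
(no output)
```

View pics/lids.png

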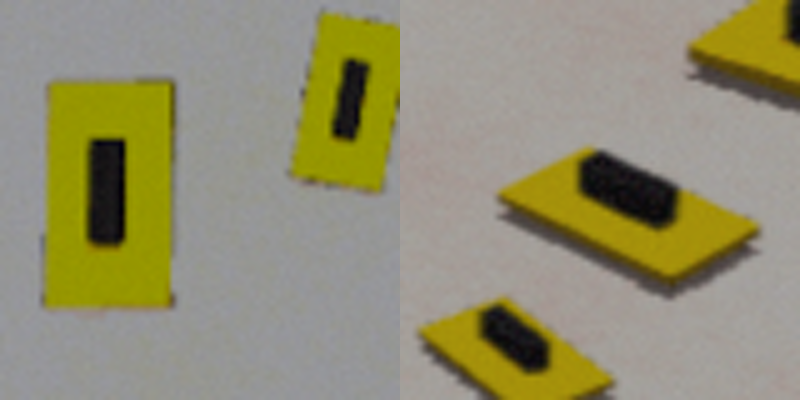

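View pics/box.png

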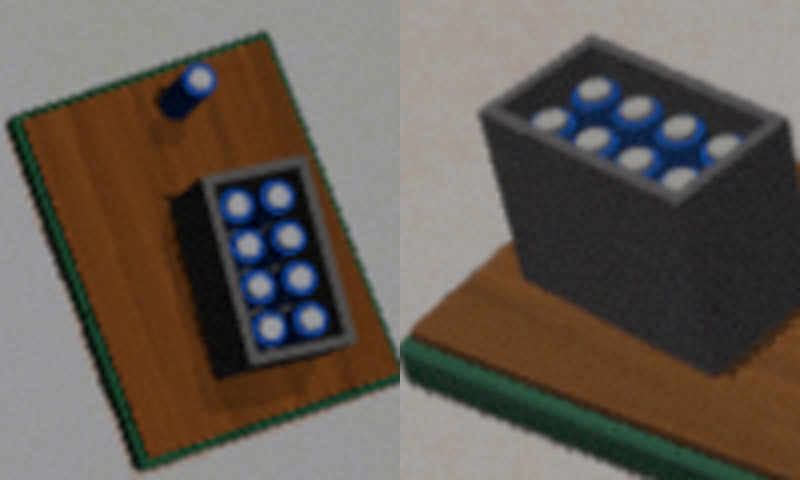

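```bash
python3 - <<'E'
from h import *
np.set_printoptions(precision=4,suppress=True)
def f(p,x0,y0,s,dx=0): return (x0+(p[0]-dx+.5)/s-.5, y0+(p[1]+.5)/s-.5)
def go(name,T,S,t0,s0,s):
    P=[]
    for a,b in zip(T,S):
        p,e=tri('top',f(a,*t0,s),'scene',f(b,*s0,s,400)); P.append(p); print(name,p,'gap',e)
    P=np.array(P); c=P.mean(0); l=(P[0]+P[1]-P[2]-P[3])/2; w=(P[0]+P[3]-P[1]-P[2])/2
    print(name,'centre',c,'len',np.linalg.norm(l),'wid',np.linalg.norm(w),'yaw',np.degrees(np.arctan2(l[1],l[0])),np.degrees(np.arctan2(-w[0],w[1])))
go('lid',[(47,82),(174,80),(172,305),(44,306)],[(760,230),(672,276),(498,195),(587,149)],(235,270),(270,160),5)
go('box',[(203,180),(305,157),(354,340),(250,365)],[(788,122),(677,205),(480,113),(590,37)],(395,205),(85,245),4)
# bar top in the top view & scene (lid)
go('bar',[(88,140),(125,140),(124,244),(87,244)],[(678,190),(655,205),(580,165),(598,150)],(235,270),(270,160),5)
a=[atz('top',*f(p,395,205,4),.025) for p in [(10,120),(266,35),(400,375),(140,467)]];print(np.array(a))
print('cell_a top',atz('top',*f((201,78),395,205,4),.09))
o=bot.get_obs(); from scipy.spatial.transform import Rotation as R
w,x,y,z=o['tool_rot'];print(R.from_quat([x,y,z,w]).as_matrix())
E
```

```text
lid [0.5275 0.2166 0.0099] gap 0.0003795211183001243
lid [0.5271 0.1628 0.0129] gap 0.0020819370612560253
lid [0.433  0.1649 0.0116] gap 0.002550776498424377
lid [0.4336 0.218  0.0111] gap 0.0011683282830287002
lid centre [0.4803 0.1906 0.0114] len 0.09403915834900937 wid 0.05350190207840257 yaw -1.072318409631342 -0.5709246186884614
box [ 0.5791 -0.1963  0.1017] gap 0.002470576785683024
box [ 0.5889 -0.2481  0.1024] gap 0.0014986334661552466
box [ 0.4966 -0.2653  0.1027] gap 2.48405683976779e-05
box [ 0.4858 -0.2135  0.1023] gap 7.061857743539107e-05
box centre [ 0.5376 -0.2308  0.1023] len 0.09435419716395085 wid 0.052820087751708725 yaw 10.50186134984787 11.254881191498706
bar [0.501  0.1975 0.026 ] gap 0.000725263870529975
bar [0.5011 0.1825 0.0255] gap 0.002204264727314746
bar [0.4587 0.184  0.0267] gap 0.004656139371349262
bar [0.4579 0.198  0.0277] gap 0.0012670695266179023
bar centre [0.4797 0.1905 0.0265] len 0.04276357281276185 wid 0.01449317077541588 yaw -1.3655475304575302 1.8254547744495786
[[ 0.6268 -0.1137  0.025 ]
 [ 0.6696 -0.2539  0.025 ]
 [ 0.4853 -0.3096  0.025 ]
 [ 0.4414 -0.1709  0.025 ]]
cell_a top [ 0.633  -0.2027  0.09  ]
[[ 0.9339  0.3577 -0.0007]
 [ 0.3577 -0.9339  0.0015]
 [-0.0001 -0.0016 -1.    ]]
```

The middle lid measures 94 x 53.5 mm, so it is the right one. It lies flat on the bench at (0.480, 0.1906), yaw about -1°. The box rim is at z 0.102, centred at (0.5376, -0.2308), yaw about 11°.

carry_out:
  targets:
    - [0, 0, 0, 7.3, 0.2]
    - [0, 0, 0, 7.3, 0.2]
    - [0, 0, 0, 7.3, 0.2]
    - [2.7, -3.7, 0, 0, 0.2]
    - [2.7, -3.7, 0, 0, 0.2]
    - [2.7, -3.7, 0, 0, 0.2]
    - [2.7, -3.7, 0, 0, 0.2]
    - [2.7, -3.7, 0, 0, 0.2]
    - [2.7, -3.7, 0, 0, 0.2]
    - [2.7, -3.7, 0, 0, 0.2]
    - [2.7, -3.7, 0, 0, 0.2]
    - [2.4, -3.7, 0, 0, 0.2]
  force: 40

```text
t: 1.3
eef_pos: [0.4878, -0.2994, 0.2311]
tool_rot: [-0.0, 1.0, -0.008, -0.0]
contact_force: [0.8, -0.4, 0.0]
gripper_width: 0.601
grasp_force: 0.0
```

carry_out:
  targets:
    - [0, -4, 0, 0, 0.2]
    - [0, -4, 0, 0, 0.2]
    - [0, -4, 0, 0, 0.2]
    - [0, -4, 0, 0, 0.2]
    - [0, -4, 0, 0, 0.2]
    - [0, -4, 0, 0, 0.2]
    - [0, -4, 0, 0, 0.2]
    - [0, -4, 0, 0, 0.2]
    - [0, -4, 0, 0, 0.2]
    - [0, -4, 0, 0, 0.2]
    - [0, -4, 0, 0, 0.2]
    - [0, -4, 0, 0, 0.2]

```text
t: 2.5
eef_pos: [0.4944, 0.18, 0.2311]
tool_rot: [0.0, 1.0, -0.008, -0.0]
contact_force: [0.6, -0.6, 1.0]
gripper_width: 0.602
grasp_force: 0.0
```

carry_out:
  targets:
    - [-1.5, -1.0, 0, 0, 0.2]
    - [0, 0, 4, 0, 0.1]
    - [0, 0, 4, 0, 0]
    - [0, 0, 4, 0, 0]
    - [0, 0, 4, 0, 0]
    - [0, 0, 2, 0, 0]
    - [0, 0, 0, 0, 0]
    - [0, 0, 0, 0, 0]

```text
t: 3.3
eef_pos: [0.4799, 0.1885, 0.0516]
tool_rot: [0.0, 1.0, -0.008, -0.0]
contact_force: [-1.6, 0.8, 0.7]
gripper_width: 0.501
grasp_force: 0.0
```

```bash
python3 - <<'E'
from h import *
a=snap('top','t1');b=snap('scene','s1')
cv2.imwrite('pics/m1.png',np.hstack([cv2.resize(a[260:340,215:295],None,fx=5,fy=5),cv2.resize(b[150:230,270:350],None,fx=5,fy=5)])[:,:,::-1])
E
```

```text
(no output)
```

View pics/m1.png

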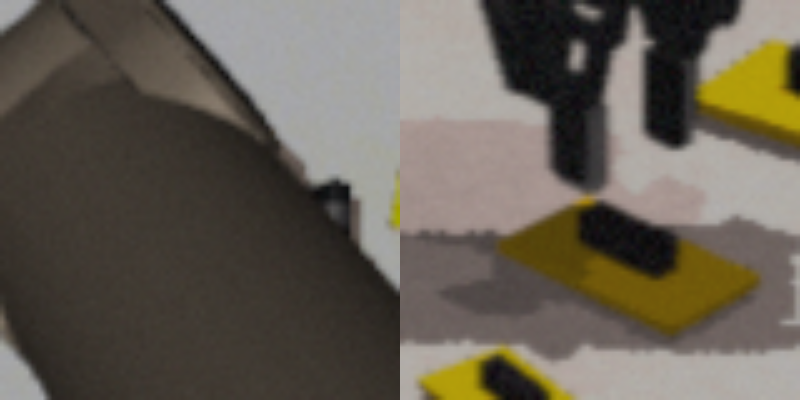

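The fingers stand open above the bar in the scene crop, with tips at about (580,185) and (670,140). Next I shift 2 mm in y, go down and close.

carry_out:
  targets:
    - [0, -0.2, 1, 0, 0]
    - [0, 0, 1, 0, 0]
    - [0, 0, 1, 0, 0]
    - [0, 0, 0.6, 0, 0]
    - [0, 0, 0, 0, 0]
    - [0, 0, 0, 0, -1]
    - [0, 0, 0, 0, -1]
    - [0, 0, 0, 0, -1]
    - [0, 0, 0, 0, -1]
    - [0, 0, 0, 0, -1]
    - [0, 0, 0, 0, -1]
    - [0, 0, 0, 0, -1]
  force: 40

```text
t: 4.6
eef_pos: [0.4803, 0.191, 0.0156]
tool_rot: [-0.0, 1.0, -0.008, 0.0]
contact_force: [-1.3, -0.6, 5.2]
gripper_width: 0.149
grasp_force: 41.7
```

carry_out:
  targets:
    - [0, 0, -1, 0, -1]
    - [0, 0, -2, 0, -1]
    - [0, 0, -4, 0, -1]
    - [0, 0, -4, 0, -1]
    - [0, 0, -4, 0, -1]
    - [0, 0, -4, 0, -1]
    - [0, 0, 0, 0, -1]

```text
t: 5.3
eef_pos: [0.4827, 0.1923, 0.2111]
tool_rot: [-0.002, 1.0, -0.008, 0.005]
contact_force: [0.7, 1.2, -0.1]
gripper_width: 0.154
grasp_force: 41.0
```

carry_out:
  targets:
    - [0.5, 3, 0, 0, -1]
    - [0.5, 3.8, 0, 0, -1]
    - [0.6, 3.8, 0, 0, -1]
    - [0.6, 3.8, 0, 0, -1]
    - [0.6, 3.8, 0, 0, -1]
    - [0.6, 3.8, 0, 0, -1]
    - [0.6, 3.8, 0, 0, -1]
    - [0.6, 3.8, 0, 0, -1]
    - [0.6, 3.8, 0, 0, -1]
    - [0.6, 3.8, 0, 0, -1]
    - [0.6, 3.0, 0, 0, -1]
    - [0, 1.9, 0, 0, -1]

```text
t: 6.5
eef_pos: [0.5363, -0.2341, 0.2044]
tool_rot: [0.0, 1.0, -0.01, -0.001]
contact_force: [-0.1, -0.1, 0.1]
gripper_width: 0.149
grasp_force: 40.9
```

carry_out:
  targets:
    - [0, 0, 0, -6, -1]
    - [0, 0, 0, -5.9, -1]
    - [0, 0, 2, 0, -1]
    - [0, 0, 2, 0, -1]
    - [0, 0, 0, 0, -1]
    - [0, 0, 0, 0, -1]
    - [0, 0, 0, 0, -1]

```text
t: 7.2
eef_pos: [0.5375, -0.2312, 0.1662]
tool_rot: [0.0, 0.995, 0.096, 0.001]
contact_force: [-0.1, -0.1, -0.3]
gripper_width: 0.153
grasp_force: 40.9
```

```bash
python3 - <<'E'
from h import *
a=snap('top','t2');b=snap('scene','s2')
cv2.imwrite('pics/m2.png',np.hstack([cv2.resize(a[205:325,395:495],None,fx=4,fy=4,interpolation=2),cv2.resize(b[225:345,85:185],None,fx=4,fy=4,interpolation=2)])[:,:,::-1])
E
```

```text
(no output)
```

View pics/m2.png

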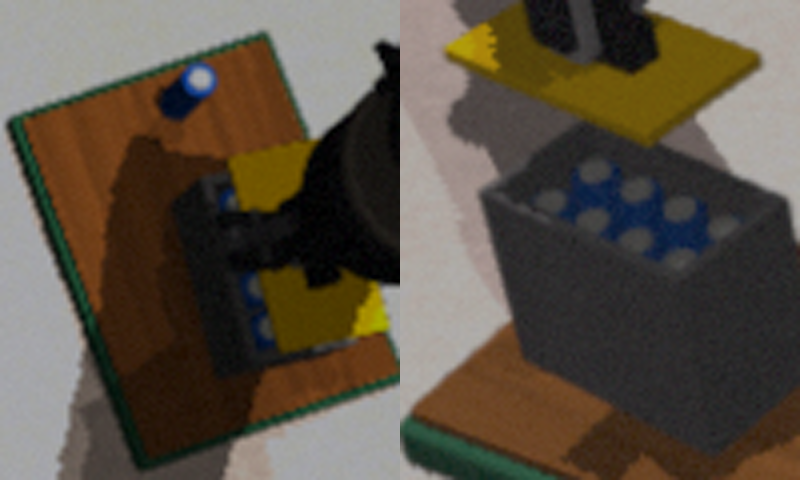

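The lid hangs above the box and looks aligned with it. In the top crop its corners are at (229,158) and (277,350); in the scene crop they are at (447,55), (762,60) and (650,137). I'll compare these with the predicted corners, and check the box rim against its model too.

```bash
python3 - <<'E'
from h import *
from scipy.optimize import least_squares
def f(p,x0,y0,s=4,dx=0): return np.array([x0+(p[0]-dx+.5)/s-.5, y0+(p[1]+.5)/s-.5])
def fit(obs,L,W,z0,c0):
    # obs: (cam,pix,sx,sy); c=(x,y,z,yaw)
    def r(c):
        o=[]
        for n,p,sx,sy in obs:
            a=c[3];x=sx*L/2;y=sy*W/2
            o+=list(proj(n,[c[0]+x*np.cos(a)-y*np.sin(a),c[1]+x*np.sin(a)+y*np.cos(a),c[2]])-p)
        return np.array(o)
    s=least_squares(r,c0); print(np.round(s.x[:3],4),np.degrees(s.x[3]).round(2),'res px',np.round(s.fun,1))
T=(395,205);S=(85,225)
fit([('top',f((229,158),*T),1,1),('top',f((277,350),*T),-1,1),('scene',f((447,55),*S,4,400),-1,-1),('scene',f((762,60),*S,4,400),1,1),('scene',f((650,137),*S,4,400),1,-1)],.095,.053,0,[.5375,-.2312,.1626,.19])
S=(85,245)
b=[(1,1),(1,-1),(-1,-1),(-1,1)]
fit([('top',f(p,*T),*k) for p,k in zip([(203,180),(305,157),(354,340),(250,365)],b)]+[('scene',f(p,*S,4,400),*k) for p,k in zip([(788,122),(677,205),(480,113),(590,37)],b)],.096,.054,0,[.5375,-.2312,.103,.19])
E
```

```text
[ 0.5383 -0.2301  0.1607] 10.8 res px [-1.2 -0.7  0.1  0.3 -0.8 -0.5  0.6 -0.3 -0.5  0.9]
[ 0.5377 -0.2307  0.1022] 10.59 res px [-1.  -0.7 -0.3 -0.6  0.3  0.6 -0.3  0.2 -0.  -0.3 -0.3  0.5 -0.8  0.1
  0.2 -0.2]
```

Lid and box agree within 1 mm and 0.2°. I lower it gently.

carry_out:
  targets:
    - [0, 0, 1.5, 0, -1]
    - [0, 0, 1.5, 0, -1]
    - [0, 0, 1, 0, -1]
    - [0, 0, 0.4, 0, -1]
    - [0, 0, 0.3, 0, -1]
    - [0, 0, 0.2, 0, -1]
    - [0, 0, 0.1, 0, -1]
    - [0, 0, 0, 0, -1]
    - [0, 0, 0, 0, -1]

```text
t: 8.2
eef_pos: [0.5373, -0.2313, 0.1157]
tool_rot: [0.0, 0.995, 0.095, 0.0]
contact_force: [-0.1, 1.0, -1.0]
gripper_width: 0.152
grasp_force: 40.9
```

carry_out:
  targets:
    - [0, 0, 0.1, 0, -1]
    - [0, 0, 0.1, 0, -1]
    - [0, 0, 0, 0, -1]

```text
t: 8.5
eef_pos: [0.537, -0.2311, 0.1132]
tool_rot: [-0.0, 0.995, 0.095, -0.0]
contact_force: [-0.3, 0.5, -1.1]
gripper_width: 0.148
grasp_force: 40.9
```

carry_out:
  targets:
    - [0, 0, 0.1, 0, -1]
    - [0, 0, 0.05, 0, -1]
    - [0, 0, 0, 0, -1]

```text
t: 8.8
eef_pos: [0.5371, -0.2312, 0.1127]
tool_rot: [0.0, 0.995, 0.095, 0.0]
contact_force: [-2.7, 0.4, 6.3]
gripper_width: 0.15
grasp_force: 41.9
```

Contact came at TCP z 0.1127, the expected seating height. I release and go up.

carry_out:
  targets:
    - [0, 0, 0, 0, -0.3]
    - [0, 0, 0, 0, -0.3]
    - [0, 0, 0, 0, -0.3]
    - [0, 0, 0, 0, -0.3]
    - [0, 0, -1, 0, -0.3]
    - [0, 0, -3, 0, 0]
    - [0, 0, -4, 0, 1]
    - [0, 0, -4, 0, 1]
    - [0, 0, 0, 0, 1]
    - [0, 0, 0, 0, 1]
    - [0, 0, 0, 0, 1]
    - [0, 0, 0, 0, 1]

```text
t: 10.0
eef_pos: [0.5362, -0.2309, 0.2305]
tool_rot: [-0.001, 0.995, 0.096, -0.001]
contact_force: [-0.9, -0.3, 0.4]
gripper_width: 1.001
grasp_force: 0.0
```

```bash
python3 - <<'E'
from h import *
a=snap('top','t3');b=snap('scene','s3')
cv2.imwrite('pics/m3.png',np.hstack([cv2.resize(a[205:325,395:495],None,fx=4,fy=4,interpolation=2),cv2.resize(b[245:365,85:185],None,fx=4,fy=4,interpolation=2)])[:,:,::-1])
E
```

```text
(no output)
```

View pics/m3.png

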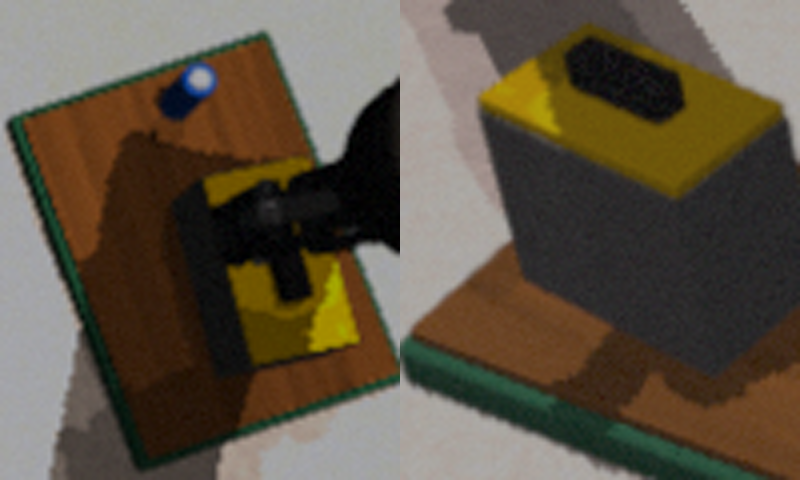

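The lid sits flush on the rim all round: scene crop corners (480,105), (590,25), (785,105) and (677,195). The box has not moved. Now I grip the box by its long sides.

carry_out:
  targets:
    - [0.1, 0, 3, 0, 1]
    - [0, 0, 3, 0, 1]
    - [0, 0, 3, 0, 1]
    - [0, 0, 3, 0, 1]
    - [0, 0, 2, 0, 1]
    - [0, 0, 1, 0, 1]
    - [0, 0, 1, 0, 1]
    - [0, 0, 0.7, 0, 1]
    - [0, 0, 0.5, 0, 1]
    - [0, 0, 0, 0, 1]
    - [0, 0, 0, 0, 1]
  force: 60

```text
t: 11.2
eef_pos: [0.5384, -0.2311, 0.0603]
tool_rot: [0.0, 0.995, 0.095, 0.0]
contact_force: [-0.4, -0.4, 0.6]
gripper_width: 0.996
grasp_force: 0.0
```

carry_out:
  targets:
    - [0, 0, 0.2, 0, 1]
    - [0, 0, 0, 0, 0.8]
    - [0, 0, 0, 0, 0.6]
    - [0, 0, 0, 0, 0.4]
    - [0, 0, 0, 0, 0.3]
    - [0, 0, 0, 0, 0.2]
    - [0, 0, 0, 0, -1]
    - [0, 0, 0, 0, -1]
    - [0, 0, 0, 0, -1]
    - [0, 0, 0, 0, -1]
    - [0, 0, 0, 0, -1]
  force: 60

```text
t: 12.3
eef_pos: [0.5383, -0.2313, 0.0582]
tool_rot: [0.0, 0.995, 0.095, 0.0]
contact_force: [-1.0, -1.7, 5.7]
gripper_width: 0.624
grasp_force: 63.9
```

Gripped: the opening of 0.624 is about 53 mm. I lift slowly.

carry_out:
  targets:
    - [0, 0, -0.3, 0, -1]
    - [0, 0, -0.7, 0, -1]
    - [0, 0, -1, 0, -1]
    - [0, 0, -1.5, 0, -1]
    - [0, 0, -1.5, 0, -1]
    - [0, 0, -1.5, 0, -1]
    - [0, 0, -1.5, 0, -1]
    - [0, 0, -1.5, 0, -1]
    - [0, 0, -1.5, 0, -1]
    - [0, 0, -1.5, 0, -1]
    - [0, 0, -1, 0, -1]
    - [0, 0, -0.5, 0, -1]

```text
t: 13.5
eef_pos: [0.5385, -0.2311, 0.1992]
tool_rot: [0.0, 0.995, 0.095, 0.001]
contact_force: [1.1, -0.7, -5.8]
gripper_width: 0.62
grasp_force: 63.8
```

carry_out:
  targets:
    - [0, 0, -0.3, 0, -1]
    - [0, 0, 0, 0, -1]
    - [0, 0, 0, 0, -1]
    - [0, 0, 0, 0, -1]
    - [0, 0, 0, 0, -1]
    - [0, 0, 0, 0, -1]

```text
t: 14.1
eef_pos: [0.5379, -0.2309, 0.2005]
tool_rot: [-0.0, 0.995, 0.096, -0.0]
contact_force: [0.4, 0.3, -5.7]
gripper_width: 0.625
grasp_force: 63.8
```

```bash
python3 - <<'E'
from h import *
snap('scene','s4'); o=bot.get_obs(); print(o['eef_pos'],np.abs(o['joint_vel']).max(),o['contact_force'])
E
```

```text
[ 0.53797017 -0.23095346  0.20058606] 0.004791642548282828 [-0.46476833 -0.63455147 -5.45096828]
```

View pics/s4.png

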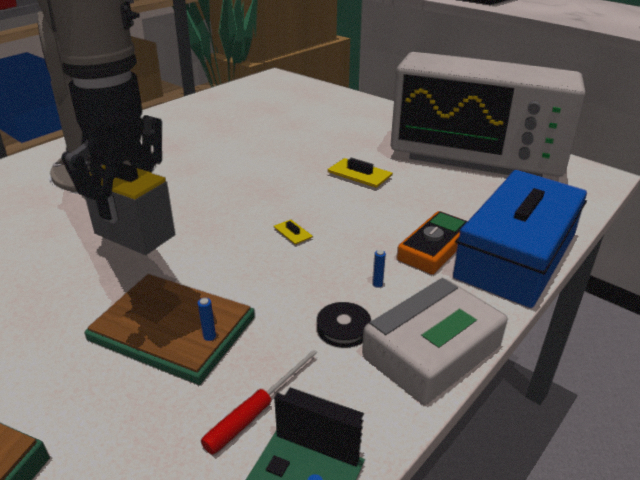

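The box hangs about 14 cm up, lid on, and the other things are where they were. Its bottom corners are at about (150,249) and (92,234). I'll check those against a level box, then hand in.

```bash
python3 - <<'E'
from h import *
im=cv2.imread('pics/s4.png')
a=np.radians(10.8)
for z in(.1675,.2455):
  for sx,sy in((1,-1),(-1,-1),(1,1)):
    x,y=sx*.048,sy*.027; p=proj('scene',[.5380+x*np.cos(a)-y*np.sin(a),-.2309+x*np.sin(a)+y*np.cos(a),z]); print(z,sx,sy,p.round(1)); cv2.circle(im,tuple(((p+.5)*16).astype(int).tolist()),16,(0,0,255),-1,shift=4)
cv2.imwrite('pics/chk.png',cv2.resize(im[140:280,60:200],None,fx=4,fy=4))
E
```

```text
0.1675 1 -1 [145.1 255.8]
0.1675 -1 -1 [ 93.3 233.9]
0.1675 1 1 [174.9 235.1]
0.2455 1 -1 [133.8 201.1]
0.2455 -1 -1 [ 80.  181.5]
0.2455 1 1 [166.2 182. ]
```

View pics/chk.png

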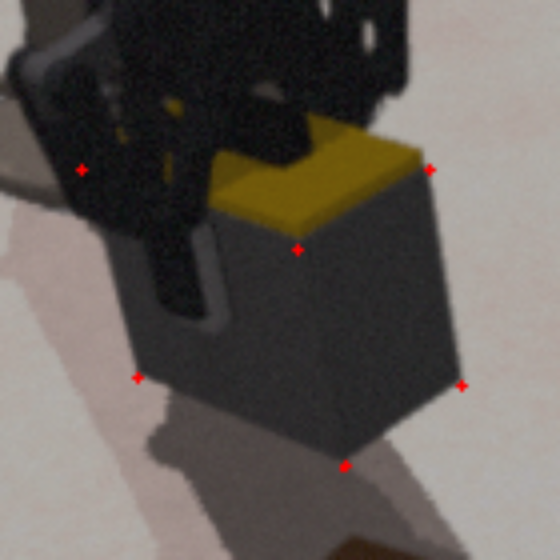

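The image corners match a level box to within about 2-3 px, which is roughly 1° of tilt. The lid is seated and the arm is still.

```bash
python3 -c "
from station import bot
print(bot.hand_in())"
```

```text
the job is handed in; nothing more can be done
None
```

The job is handed in: the 95 x 53 mm lid is seated on the box, and the arm is holding the box still by its sides about 14 cm above the board, level to within roughly 1°, with the other things where they were.

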